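# Press open the wide slide case and ease its flap up

### The arm

A 6-joint arm with a two-finger parallel gripper is mounted at the origin on the work surface. World frame = base frame: x ahead of the robot, y to its left, z up, the work surface at z = 0. Lengths are in mm, angles in rad, forces in N, time in s.
With the tool pointing down it reaches from about 275 to 850 mm from the base axis. Payload 5.2 kg.
Tool frame: the origin (TCP) lies midway between the tips of the shut fingers; the grasp point (between the pads) lies 19 mm behind it; z points along the fingers, y is the direction in which the jaws open and shut (so a half turn about z gives the same grasp; the last joint's range is limited). The gripper opens to 85 mm and grips with 20 to 120 N. Pads are 22 mm wide; open, the fingers measure 114 mm over their backs; the gripper's body (76 mm by 85 mm) begins 54 mm behind the grasp point. The pads swing forward as they close: fully open they stand 13 mm farther back than shut.
Start: joints at [-1.384, 0.259, 1.535, -0, 1.348, -0.203], TCP at [209.023, -508.738, 231.31] pointing down, gripper open.
Joint ranges: [-3.14, 3.14], [-0.91, 2.08], [0.19, 2.58], [-1.22, 4.36], [0.22, 2.71], [-3.12, 3.12]. Speed limits (rad/s): [2.57, 2.57, 3.14, 3.14, 3.14, 3.14].

### API

Orientations are given as [roll, pitch, yaw] about the fixed x, y, z axes, in that order (R = Rz(yaw) Ry(pitch) Rx(roll)).
In Python, from workcell import get_state, read_camera, calibration, close_job gives the robot as it stands.
- The arm moves only by the shell command python3 -m jog 'ROWS' [FORCE]. ROWS is JSON, a list that holds one entry, the list of rows, each a list of 7 numbers: the shift along the world's x, y, z in mm, then the turn, a rotation vector about the world's x, y, z in degrees, then the closure, from 0 (fully open) to 1 (shut). A call has 1 to 12 rows; each row is the pose to reach, as a shift and turn from the pose commanded when the call began; what a row does not reach only later rows make up. A row lasts 1/12 s, in which the tool goes at most 41.7 mm and 7.16 degrees, less where a joint would pass 70% of its speed; a pose out of reach is approached as far as the arm can. A call with a gripper value outside its range is refused whole. The fingers move at their own pace and stop on an object; FORCE is the grip in N (left out, the last holds). Time passes only in rows, so rows that repeat a pose let the fingers close. It gives the time, the measured TCP pose, the force and the opening at its end, in the units of the state.
- get_state(): the state, without advancing time (a new reading comes with each control period).
- read_camera(name): name is "scene" or "side" or "wrist"; returns the picture (480x640x3 uint8, blue, green, red); there is no depth.
- calibration(name): a dict with "camera_matrix" (3x3 intrinsics, pixels), "D" ([k1, k2, p1, p2, k3] as OpenCV has them; the pictures are not rectified), "view" (4x4, takes a point from world to camera coordinates); the wrist camera has in their place "T_tool_cam" (4x4, takes a point from camera to tool coordinates, whose origin is the TCP and whose axes are the flange's). Camera axes: x right, y up, looking along -z (the intrinsics and any distortion apply to the point x, -y, -z); pixel columns grow to the right and rows downward; lengths in mm; the calibration is good to about 2 mm. A picture is of the moment at which its call begins: read the wrist's pose just before it. calibration takes no time and is no camera call.
- close_job(): hands the job in, once; it reports no verdict.
The state is a dict: "clock": time; "qpos": joint angles; "dq": joint speeds; "tau": joint torques, N m; "ee_pos": TCP position; "orientation": TCP orientation; "contact_force": force on the tool from outside, world axes, zero at the start; "moment": the same for the moment, N m; "opening": opening from 0.0 (shut) to 1.0 (fully open).
Only numpy, scipy, OpenCV 4.12 (cv2) and the standard library are available. Lean on these libraries where they do the work, as an engineer would, in place of code of your own. Each camera call takes 0.05 s, during which the arm holds its last target. There are 200 camera calls.

### The job

Open the wider of the two wooden slide cases on the microscope bench: press the free edge of its flap down until the touch latch lets go, then keep your fingers on the flap as it springs up and let it rise slowly, never flying up, until it stands fully open. Take your hand away and leave the narrow case shut.

Things in the scene. Friction and masses are not known exactly. Their poses are not given: they have to be found in the camera images.
- wide_flap (a joint): Wide flap (rad): 0 shut, up to 1.05 open (stop, held by its spring), -0.036 pressed to its inner stop, about 5 mm down at the press point. Pressed about 3 mm down there (6 to 8 N) the latch lets go for good; the spring then lifts the flap with 2 to 3 N there and, left alone, throws it up at over 3 rad/s; 2.5 is too fast. Flap 152 mm from hinge to free edge, 176 mm wide, 12 mm thick.
- wide_press (a point): Point mid-width on the wide flap's top face, on a flat 18 mm steel disc, 24 mm from the free edge, 130 mm from the hinge axis. It moves with the flap; when shut it is 98 to 128 mm above the bench, 8 mm above the case's rim. Axes as for wide_hinge when shut; they turn with the flap about y.
- wide_hinge (a point): Middle of the hinge axis on the fixed wide case (wood, 176 mm deep, 200 wide, 90 high, on a plinth 0 to 30 mm high), 6 mm below the shut flap's top face. x points from free edge to hinge (press point at x -130, z +6 mm when shut), y along the hinge, z up. The free edge is on the robot's side and rises; the open flap stands 60 degrees from level, top face looking up and away from the robot.
- narrow_flap (a joint): Flap (rad) of the other wooden case, of the same make but 120 mm wide (flap 96 mm), standing beside the wide one on either side: same latch, same values. It must stay shut at 0, neither pressed in nor opened.

How it is judged:
By the outcome, as a careful person would: the job done as asked, in the order asked, and still so for the second after the job is handed in, with the robot touching nothing.
It also fails if it takes over 40 s, if anything falls off the work surface, if the arm or the gripper's body presses on something with over 40 N, if the wrist force passes 120 N, or if a joint passes its speed limit or range.

## Working session

There is one attempt and no reset: what is moved stays moved. The work goes in short steps, Python scripts to look and compute and a shell command to move; the robot and the scene stay as the last step left them, time stands still between calls to the robot, and variables do not carry over. Pictures are saved under pics/ and viewed, about 8 in all and at most 12, crops included, and the job is handed in when it is done.

```bash
mkdir -p pics
cat > h.py <<'E'
import numpy as np, cv2
from workcell import *
def ray(name,uv,cal=None):
    c=calibration(name);K=np.array(c["camera_matrix"],float);D=np.array(c["D"],float)
    p=cv2.undistortPoints(np.array([[uv]],float),K,D)[0,0]
    d=np.array([p[0],-p[1],-1.])
    V=np.array(c["view"]);R=V[:3,:3];t=V[:3,3]
    return -R.T@t,R.T@d
def plane(name,uv,z):
    o,d=ray(name,uv);return o+d*(z-o[2])/d[2]
def tri(l):
    A=np.zeros((3,3));b=np.zeros(3)
    for n,uv in l:
        o,d=ray(n,uv);d=d/np.linalg.norm(d);P=np.eye(3)-np.outer(d,d);A+=P;b+=P@o
    x=np.linalg.solve(A,b)
    r=[np.linalg.norm(np.cross(x-ray(n,uv)[0],ray(n,uv)[1]/np.linalg.norm(ray(n,uv)[1]))) for n,uv in l]
    return x,r
E
python3 - <<'E'
from h import *
for n in("scene","side"):
    cv2.imwrite(f"pics/{n}1.png",read_camera(n))
    V=np.array(calibration(n)["view"]);print(n,-V[:3,:3].T@V[:3,3])
print(get_state())
E
```

```text
scene [1126.31017079 -249.23599908  766.29172323]
side [ 314.65881628 -372.22252363  701.48079005]
{'clock': 0.1, 'qpos': array([-1.38383581e+00,  2.59268962e-01,  1.53597824e+00, -1.03412000e-05,
        1.34798652e+00, -2.02781642e-01]), 'dq': array([ 0.00121335, -0.00188489, -0.00299464,  0.00166983, -0.00083589,
        0.002018  ]), 'tau': array([ 1.81116317e-03, -4.46972179e+01, -2.91247523e+01, -3.48709409e-04,
        6.26696739e-03,  3.61680588e-05]), 'ee_pos': array([ 208.91066011, -508.26949221,  230.55659443]), 'orientation': array([-3.13998317e+00, -3.20628774e-04,  3.89744196e-01]), 'contact_force': array([-0.40326896, -0.43747649, -0.36710744]), 'moment': array([0.03107078, 0.09178629, 0.03397933]), 'opening': 1.000759200806862}
```

View pics/scene1.png

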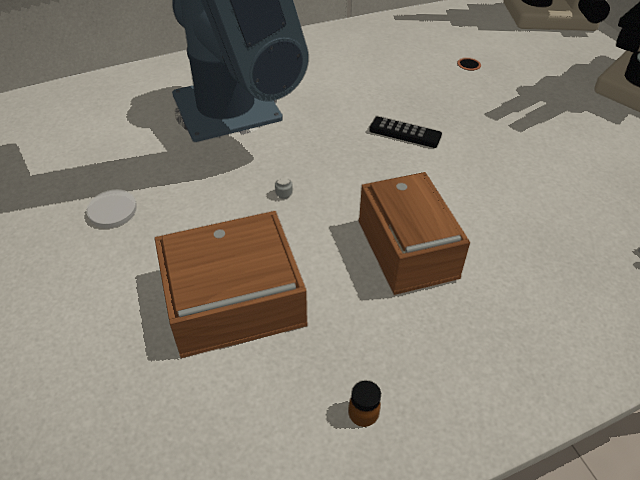

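View pics/side1.png

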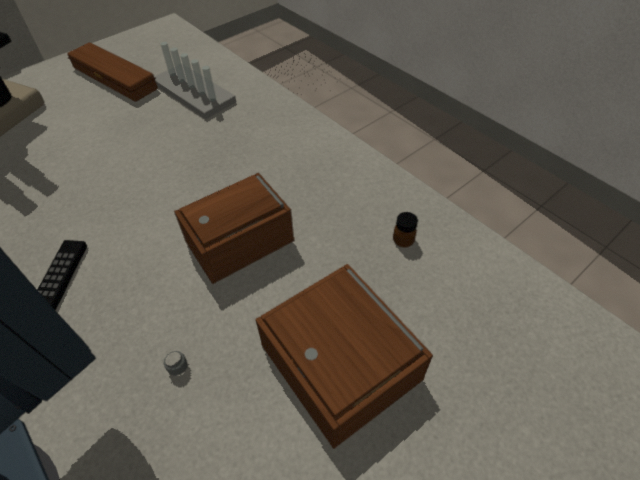

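The scene picture shows the wide case at left, with its disc at (219,234) and hinge strip from (179,313) to (297,287). In the side picture it is lower right, with its disc at (311,354) and strip from (348,270) to (426,350). The narrow case is on the +y side.

Run:
```python
from h import *
def disc(n,u,v):
    im=cv2.imread(f"pics/{n}1.png");hs=cv2.cvtColor(im,cv2.COLOR_BGR2HSV)
    r=14;s=hs[v-r:v+r+1,u-r:u+r+1,1]
    m=(s<70).astype(np.uint8);k,l,st,c=cv2.connectedComponentsWithStats(m)
    i=1+np.argmax(st[1:,4]);return c[i]+[u-r,v-r],st[i,4]
a,na=disc("scene",219,234);b,nb=disc("side",311,354);print(a,na,b,nb)
P,r=tri([("scene",a),("side",b)]);print("press",P,r)
a2,_=disc("scene",402,187);b2,_=disc("side",204,219);print("narrow",tri([("scene",a2),("side",b2)]))
z=P[2]
for n,pts in(("scene",[(179,313),(297,287)]),("side",[(426,350),(348,270)])):
    q=[plane(n,p,z) for p in pts];m=(q[0]+q[1])/2;h=q[1]-q[0]
    print(n,q,"len",np.linalg.norm(h),"hinge dir deg",np.degrees(np.arctan2(h[1],h[0])),"press->hinge",np.degrees(np.arctan2(*(m-P)[1::-1])),np.linalg.norm(m-P))
```

```text
[213.5125 221.4875] 80 [310.85365854 353.5203252 ] 123
press [ 474.06491914 -149.06833505  122.04293105] [np.float64(3.411159858274805), np.float64(3.4111598582747855)]
narrow (array([492.53920123, 159.44614356, 124.75424353]), [np.float64(6.789951728787273), np.float64(6.789951728787269)])
scene [array([ 622.53523952, -237.38169126,  122.04293105]), array([641.7737117 , -74.03741479, 122.04293105])] len 164.47331537043038 hinge dir deg 83.28272529812932 press->hinge -2.405536239350169 158.22899114439502
side [array([ 594.89538966, -251.25079628,  122.04293105]), array([605.45247585, -84.65898022, 122.04293105])] len 166.92598733003115 hinge dir deg 86.37395918681086 press->hinge -8.517524401600477 127.51543124211301
```

Run:
```python
from h import *
def disc(n,u,v,r=9):
    im=cv2.imread(f"pics/{n}1.png");hs=cv2.cvtColor(im,cv2.COLOR_BGR2HSV)
    s=hs[v-r:v+r+1,u-r:u+r+1,1]
    m=(s<80).astype(np.uint8);k,l,st,c=cv2.connectedComponentsWithStats(m)
    i=l[r,r];return c[i]+[u-r,v-r],st[i,4]
a,na=disc("scene",219,234);b,nb=disc("side",311,354);print(a,na,b,nb)
P,r=tri([("scene",a),("side",b)]);print("press",P,r)
a2,_=disc("scene",402,187);b2,_=disc("side",204,219);print("narrow",tri([("scene",a2),("side",b2)]))
z=P[2]
S=[]
for n,pts in(("scene",[(179,313),(297,287)]),("side",[(426,350),(348,270)])):
    q=[plane(n,p,z) for p in pts];m=(q[0]+q[1])/2;h=q[1]-q[0]
    print(n,q,"len",np.linalg.norm(h),"hinge dir deg",np.degrees(np.arctan2(h[1],h[0])),"press->hinge",np.degrees(np.arctan2(*(m-P)[1::-1])),np.linalg.norm(m-P))
```

```text
[219.025 233.3  ] 80 [310.83333333 353.55555556] 126
press [ 480.03305676 -142.97915642  100.65206679] [np.float64(1.5222130309171586), np.float64(1.522213030917187)]
narrow (array([497.76879392, 168.7331352 , 106.35352157]), [np.float64(1.2033863137784484), np.float64(1.2033863137785403)])
scene [array([ 605.80850087, -236.98809504,  100.65206679]), array([625.6857442 , -68.22033111, 100.65206679])] len 169.9342900835954 hinge dir deg 83.28272529812932 press->hinge -4.0567150135201455 136.05494980088457
side [array([ 605.24076562, -246.78493379,  100.65206679]), array([616.18758333, -74.04311758, 100.65206679])] len 173.08832394745454 hinge dir deg 86.37395918681088 press->hinge -7.5992613965870115 131.83902758538184
```

Press point is about (480, -143, 100.7). The case's x axis points at about -5.5°. Next I shut the fingers and move above the point.

```bash
python3 -m jog '[[[10,15,0,0,0,-3,1],[30,40,0,0,0,-6,1],[60,80,0,0,0,-9,1],[85,115,0,0,0,-13,1],[110,150,0,0,0,-17,1],[135,185,-10,0,0,-21,1],[160,218,-20,0,0,-24,1],[185,252,-40,0,0,-28,1],[210,286,-60,0,0,-28,1],[235,320,-70,0,0,-28,1],[255,346,-80,0,0,-28,1],[271,366,-80,0,0,-28,1]]]' 40
python3 -m jog '[[[0,0,0,0,0,0,1],[0,0,0,0,0,0,1],[0,0,0,0,0,0,1],[0,0,0,0,0,0,1]]]'
python3 - <<'E'
from h import *
s=get_state();print(s)
R,p=cv2.Rodrigues(np.zeros(3))[0],s["ee_pos"]
from scipy.spatial.transform import Rotation as Ro
im=read_camera("wrist");c=calibration("wrist");T=np.array(c["T_tool_cam"]);
W=np.eye(4);W[:3,:3]=Ro.from_euler("xyz",s["orientation"]).as_matrix();W[:3,3]=p
V=np.linalg.inv(W@T);Q=V@np.array([480,-143,100.7,1]);q=Q[:3]*[1,-1,-1]
print(cv2.projectPoints(q.reshape(1,3),np.zeros(3),np.zeros(3),np.array(c["camera_matrix"]),np.array(c["D"]))[0])
np.save("V.npy",V)
cv2.imwrite("pics/w2.png",im);cv2.imwrite("pics/side2.png",read_camera("side"))
E
```

```text
clock: 1.1
ee_pos: [478.6, -141.6, 149.6]
orientation: [-3.14, 0.003, -0.099]
contact_force: [-0.0, -0.4, 0.2]
opening: -0.002
clock: 1.43
ee_pos: [478.6, -145.0, 151.6]
orientation: [3.141, 0.0, -0.1]
contact_force: [-0.6, -0.9, 0.1]
opening: -0.0
{'clock': 1.4333, 'qpos': array([-5.17164909e-01,  2.40575621e-01,  1.76746939e+00, -5.18065429e-04,
        1.13347594e+00,  1.15386773e+00]), 'dq': array([-0.01798294, -0.00676487, -0.00123019,  0.00191861,  0.00181092,
        0.00266701]), 'tau': array([ 8.44069608e-01, -4.02787721e+01, -2.59585100e+01,  5.29294065e-02,
        1.25300084e-02, -5.87688017e-03]), 'ee_pos': array([ 478.61330289, -144.95815612,  151.62669669]), 'orientation': array([ 3.14113452e+00,  1.24547048e-04, -1.00016946e-01]), 'contact_force': array([-0.55851004, -0.9290579 ,  0.06722974]), 'moment': array([ 0.02403409, -0.01768473, -0.01923003]), 'opening': -0.00031390072861018693}
[[[316.08975438 263.26893792]]]
```

View pics/w2.png

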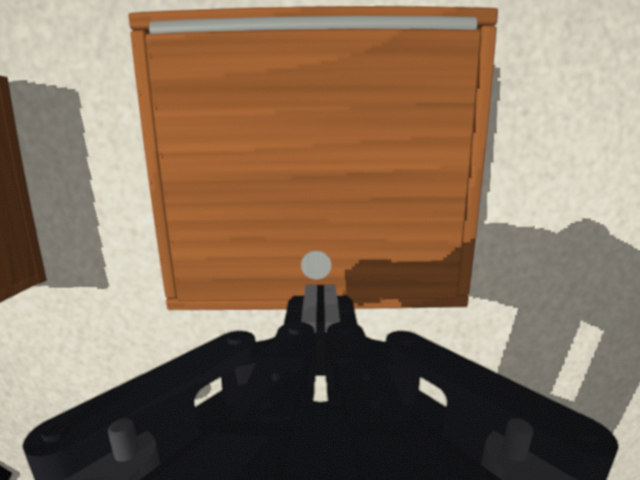

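View pics/side2.png

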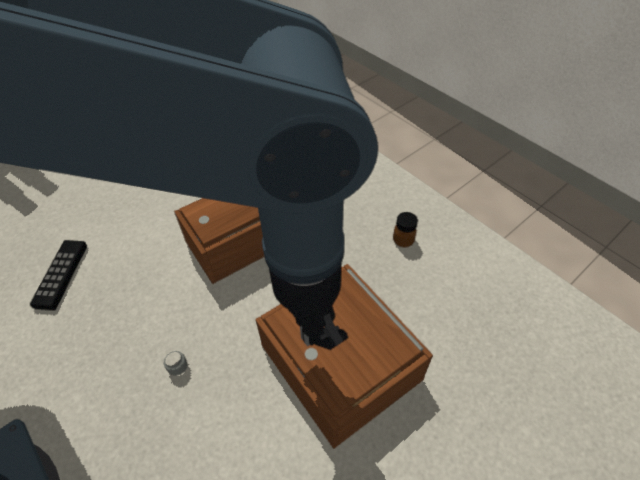

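In the wrist view the disc is at (316,265) against a predicted (316,263), and the tool is square to the hinge strip. The side view shows nothing in the way, so I descend.

```bash
python3 -m jog '[[[0,0,-10,0,0,0,1],[0,0,-25,0,0,0,1],[0,0,-38,0,0,0,1],[0,0,-44,0,0,0,1],[0,0,-46,0,0,0,1],[0,0,-46,0,0,0,1],[0,0,-46,0,0,0,1]]]'
python3 -m jog '[[[0,0,-1,0,0,0,1],[0,0,-1,0,0,0,1],[0,0,-2,0,0,0,1],[0,0,-2,0,0,0,1],[0,0,-3,0,0,0,1],[0,0,-3,0,0,0,1]]]'
```

```text
clock: 2.12
ee_pos: [479.3, -144.4, 105.8]
orientation: [3.141, -0.001, -0.099]
contact_force: [1.1, 0.2, 0.4]
opening: -0.001
clock: 2.62
ee_pos: [479.1, -143.8, 102.4]
orientation: [-3.142, 0.0, -0.099]
contact_force: [0.5, -0.2, 0.0]
opening: -0.002
```

```bash
python3 -m jog '[[[0,0,-0.5,0,0,0,1],[0,0,-1,0,0,0,1],[0,0,-1,0,0,0,1],[0,0,-1,0,0,0,1]]]'
python3 -m jog '[[[0,0,-0.5,0,0,0,1],[0,0,-1,0,0,0,1],[0,0,-1,0,0,0,1],[0,0,-1,0,0,0,1]]]'
```

```text
clock: 2.95
ee_pos: [479.1, -143.9, 101.4]
orientation: [-3.142, 0.0, -0.099]
contact_force: [-0.1, -0.8, 0.6]
opening: 0.002
clock: 3.28
ee_pos: [479.1, -143.9, 100.5]
orientation: [3.142, -0.0, -0.099]
contact_force: [0.8, -0.4, 0.8]
opening: 0.003
```

```bash
python3 -m jog '[[[0,0,-0.5,0,0,0,1],[0,0,-1,0,0,0,1],[0,0,-1,0,0,0,1],[0,0,-1,0,0,0,1]]]'
```

```text
clock: 3.62
ee_pos: [479.1, -143.9, 99.7]
orientation: [3.142, -0.0, -0.099]
contact_force: [-1.2, -0.5, 3.3]
opening: -0.001
```

```bash
python3 -m jog '[[[0,0,-0.5,0,0,0,1],[0,0,-1,0,0,0,1],[0,0,-1,0,0,0,1],[0,0,-1,0,0,0,1]]]'
```

```text
clock: 3.95
ee_pos: [479.1, -143.9, 98.7]
orientation: [3.141, -0.0, -0.099]
contact_force: [-1.1, 0.1, 5.6]
opening: -0.002
```

```bash
python3 -m jog '[[[0,0,-0.5,0,0,0,1],[0,0,-1,0,0,0,1],[0,0,-1,0,0,0,1],[0,0,-1,0,0,0,1]]]'
```

```text
clock: 4.28
ee_pos: [479.0, -143.9, 97.7]
orientation: [3.141, -0.0, -0.099]
contact_force: [-1.9, 0.2, 5.2]
opening: 0.002
```

```bash
python3 -m jog '[[[0,0,-0.3,0,0,0,1],[0,0,-0.6,0,0,0,1],[0,0,-0.6,0,0,0,1],[0,0,-0.6,0,0,0,1]]]'
```

```text
clock: 4.62
ee_pos: [479.0, -143.9, 97.1]
orientation: [3.141, 0.0, -0.099]
contact_force: [-2.2, 0.5, 5.6]
opening: 0.001
```

```bash
python3 -m jog '[[[0,0,-0.3,0,0,0,1],[0,0,-0.6,0,0,0,1],[0,0,-0.6,0,0,0,1],[0,0,-0.6,0,0,0,1]]]'
```

```text
clock: 4.95
ee_pos: [479.0, -143.9, 96.5]
orientation: [3.141, 0.0, -0.099]
contact_force: [-1.4, 1.4, 5.5]
opening: 0.003
```

```bash
python3 -m jog '[[[0,0,1,0,0,0,1],[0,0,2,0,0,0,1],[0,0,3,0,0,0,1],[0,0,4,0,0,0,1],[0,0,5,0,0,0,1],[0,0,5,0,0,0,1]]]'
```

```text
clock: 5.45
ee_pos: [479.2, -143.9, 101.5]
orientation: [3.142, -0.0, -0.099]
contact_force: [-0.9, 1.5, 2.2]
opening: 0.001
```

At 101.5 mm, above the shut height, the flap still pushes with 2.2 N, so the latch has let go. I follow it up along its arc at about 0.35 rad/s.

```bash
python3 -m jog '[[[0.4,0,3,0,0,0,1],[0.8,-0.1,6,0,0,0,1],[1.5,-0.2,10,0,0,0,1],[2.5,-0.3,14,0,0,0,1],[3.5,-0.4,18.5,0,0,0,1],[4.6,-0.5,23,0,0,0,1],[6,-0.6,27,0,0,0,1],[7.2,-0.7,31,0,0,0,1],[8.5,-0.8,35,0,0,0,1],[10,-1,39,0,0,0,1],[11.4,-1.1,43,0,0,0,1],[12.8,-1.3,46,0,0,0,1]]]'
```

```text
clock: 6.45
ee_pos: [492.3, -145.3, 147.9]
orientation: [3.141, -0.001, -0.099]
contact_force: [-1.4, -0.3, 2.4]
opening: 0.002
```

```bash
python3 -m jog '[[[1.8,-0.2,3.7,0,0,0,1],[3.7,-0.4,7.3,0,0,0,1],[5.7,-0.6,10.8,0,0,0,1],[7.8,-0.8,14.3,0,0,0,1],[9.9,-1,17.7,0,0,0,1],[12.1,-1.2,21.1,0,0,0,1],[14.5,-1.4,24.4,0,0,0,1],[17,-1.7,27.6,0,0,0,1],[19.6,-1.9,30.7,0,0,0,1],[22.2,-2.2,33.8,0,0,0,1],[24.8,-2.5,36.8,0,0,0,1],[27.4,-2.7,39.7,0,0,0,1]]]'
python3 - <<'E'
from h import *
cv2.imwrite("pics/side3.png",read_camera("side"))
E
```

```text
clock: 7.45
ee_pos: [519.7, -147.9, 187.3]
orientation: [-3.142, -0.0, -0.099]
contact_force: [0.1, 0.3, 1.4]
opening: 0.002
```

View pics/side3.png

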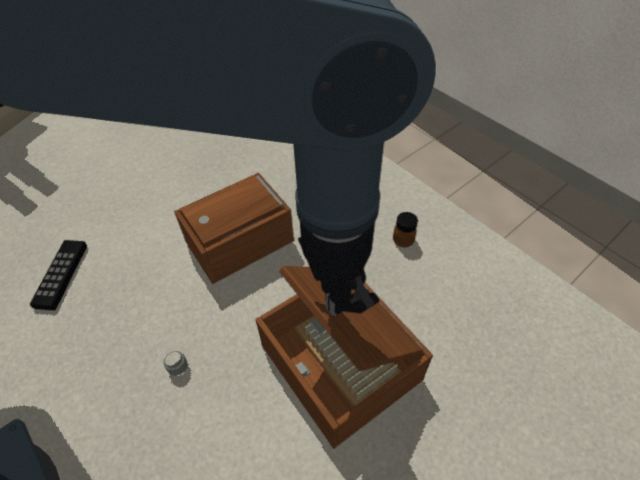

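The side view shows the flap about 40° up, resting against the fingertips at about (340,305), with the narrow case shut. I carry on to the open stop.

```bash
python3 -m jog '[[[2.9,-0.3,2.8,0,0,0,1],[5.9,-0.6,5.5,0,0,0,1],[8.9,-0.9,8.1,0,0,0,1],[12,-1.2,10.6,0,0,0,1],[15.1,-1.5,13.1,0,0,0,1],[18.3,-1.8,15.4,0,0,0,1],[21.6,-2.2,17.6,0,0,0,1],[25,-2.5,19.7,0,0,0,1],[28.4,-2.8,21.8,0,0,0,1],[31.5,-3.1,23.5,0,0,0,1],[34,-3.4,24.8,0,0,0,1],[36,-3.6,25.8,0,0,0,1]]]'
```

```text
clock: 8.5
ee_pos: [555.7, -151.5, 212.9]
orientation: [3.142, -0.0, -0.099]
contact_force: [0.7, -0.2, 2.1]
opening: -0.002
```

```bash
python3 -m jog '[[[1,-0.1,0.5,0,0,0,1],[2,-0.2,1,0,0,0,1],[3,-0.3,1.5,0,0,0,1],[4,-0.4,2,0,0,0,1],[5,-0.5,2.5,0,0,0,1],[6,-0.6,3,0,0,0,1],[7,-0.7,3.5,0,0,0,1],[8,-0.8,4,0,0,0,1]]]'
```

```text
clock: 9.17
ee_pos: [563.4, -152.3, 216.8]
orientation: [-3.142, 0.0, -0.099]
contact_force: [-0.1, 0.7, 0.2]
opening: 0.004
```

Force has dropped to about zero, so the flap should be at its stop. I ease away, first slowly, then up and off.

```bash
python3 -m jog '[[[1,0,1,0,0,0,1],[2,0,2,0,0,0,1],[3,-0.3,3,0,0,0,1],[5,-0.5,5,0,0,0,1],[8,-1,9,0,0,0,1],[12,-1,15,0,0,0,1],[16,-2,25,0,0,0,1],[18,-2,40,0,0,0,1],[18,-2,60,0,0,0,1],[18,-2,85,0,0,0,1],[18,-2,105,0,0,0,1],[18,-2,115,0,0,0,1]]]'; python3 -m jog '[[[-10,-10,2,0,0,0,1],[-30,-35,2,0,0,0,1],[-60,-65,2,0,0,0,1],[-90,-95,2,0,0,0,1],[-120,-130,2,0,0,0,1],[-145,-160,2,0,0,0,1],[-160,-190,2,0,0,0,1],[-170,-210,2,0,0,0,1],[-175,-220,2,0,0,0,1],[-175,-220,2,0,0,0,1],[-175,-220,2,0,0,0,1]]]'
python3 - <<'E'
from h import *
cv2.imwrite("pics/e.png",np.hstack([cv2.resize(read_camera(n),(400,300)) for n in("scene","side")]))
E
```

```text
clock: 10.17
ee_pos: [582.5, -154.7, 335.6]
orientation: [3.14, -0.005, -0.099]
contact_force: [-0.3, -1.2, 0.2]
opening: 0.001
clock: 11.08
ee_pos: [406.1, -373.9, 333.1]
orientation: [-3.14, 0.001, -0.1]
contact_force: [0.7, -0.3, 0.3]
opening: -0.003
```

View pics/e.png

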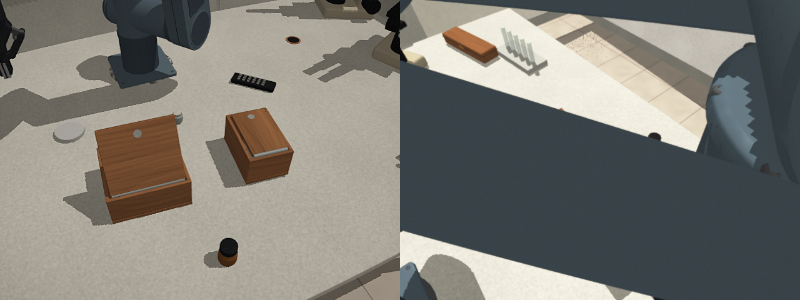

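The scene view shows the wide flap standing up, disc at about (220,213) at full scale, the narrow case shut and the hand clear. I compute the opening angle once from the disc before handing in.

Run:
```python
from h import *
c=calibration("scene");V=np.array(c["view"])
u=np.array([np.cos(.098),-np.sin(.098),0]);H=np.array([480,-143,94.6])+130*u
for a in(50,55,60.2,65):
    t=np.radians(a);X=H+u*(-130*np.cos(t)+6*np.sin(t))+[0,0,130*np.sin(t)+6*np.cos(t)]
    q=(V@np.r_[X,1])[:3]*[1,-1,-1]
    print(a,cv2.projectPoints(q.reshape(1,3),np.zeros(3),np.zeros(3),np.array(c["camera_matrix"]),np.array(c["D"]))[0].ravel())
im=read_camera("scene");s=cv2.cvtColor(im,cv2.COLOR_BGR2HSV)[198:229,205:236,1]
k,l,st,ce=cv2.connectedComponentsWithStats((s<90).astype(np.uint8));i=l[15,15];print("disc",ce[i]+[205,198],st[i,4])
```

```text
50 [216.68277531 210.65750619]
55 [217.35673711 211.76848373]
60.2 [218.23178071 213.70674356]
65 [219.19663144 216.21736345]
disc [219.46621622 213.33108108] 148
```

The disc's row, 213.3, matches the 213.7 predicted for 60.2°, so the flap is fully open. I hand the job in.

```bash
python3 -c "
from workcell import *
print(close_job(),get_state()['clock'])"
```

```text
the job is handed in; nothing more can be done
the job is handed in; nothing more can be done
```

The wide case is open and the narrow case looks shut in the last picture. I handed the job in shortly after 11 s on the robot's clock, against the 40 s limit.

- **Press:** With the fingers shut I pressed the disc about 4 mm down. The force read about 5.6 N, a little under the stated 6 to 8 N. The latch had let go: back above the shut height, the flap still pushed on the fingers with 2.2 N.
- **Rise:** I followed the flap up its arc at about 0.35 rad/s. The force stayed at 1.4 to 2.8 N at each reading until it fell to about zero at the open stop. I then backed the hand away.
- **Last checks:**
  - The disc in the scene camera is at row 213.3, against 213.7 predicted for 60.2° open. Its column is about 1 px off, within calibration error.
  - The wrist force is about zero and the hand is clear.
  - The arm blocked the final side view, so the end state is confirmed from the scene camera only.

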